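# Couple the trailer coupler to the tow ball and latch it

## Task

Set the loose trailer coupler on the blue bench stand: lower its socket onto the tow ball, tail lying in the stand's fork, and push it down past its spring until it is fully seated. Then let go of it and press its red latch lever all the way down, and leave it so. Be gentle: the ball is clamped about a centimetre to one side of its disc's centre and a little high or low, so feel for it and use no more than about 10 N until it is down, 20 N after that, and leave the things lying around alone.

Things in the scene. Friction and masses are not known exactly. Their poses are not given: they have to be found in the camera images.
- coupler_head (a point): Centre of the loose aluminium coupler's head, on the socket's axis, 30 mm above its flat underside; 0.6 kg, lies upright. +x to the nose (29 mm ahead), tail to -x, z up. Grasp here by the flat cheeks facing +y and -y: 58 mm over both, 46 mm long, 12 to 46 mm above the underside (rim below is as wide, head 50 mm high). Seated on the ball it is 75 to 83 mm above the stand's underside.
- socket (a point): Ball seat's centre in the coupler head, 26 mm above its underside (ball centre when seated). Socket opens downward: mouth 50 mm wide, narrowing over 5 mm to a 43 mm bore with a 45-degree seat above. A spring keeper in the bore holds back the 40 mm ball with up to about 7 N from 22 to 11 mm before the seat, then lets it in; at the seat is a hard stop.
- tail (a point): Tail end of the coupler, 150 mm behind the socket's axis, 18 mm above the underside. The last 46 mm of the tail is a bar 30 mm wide, 36 mm high, which lies in the stand's fork when seated.
- stand: Blue steel stand, fixed, base 225 x 100 mm. Origin on its underside, below the centre of the dark eccentric disc on its 41 mm high pedestal; +x as the seated coupler's nose points, z up. The 40 mm steel tow ball (20 mm neck) is bolted firmly on the disc, 7 to 11 mm off that centre towards any side, its centre 71 to 79 mm above the underside: its true place is not measured.
- fork_rest (a point): Middle of the fork's black rest for the coupler's tail, 125 mm behind the stand's origin (-x), 47 mm above the underside. Its two prongs are 70 mm apart inside and 16 mm higher than the rest. The seated coupler lies nearly level.
- latch_lever (a joint): Red latch lever on top of the coupler behind the head. 0 rad = fully open (pointing back and 0.6 rad up), 0.6 = fully closed (level). It stays where it is left; moving it takes about 6 N down on its pad. Closing swings a tongue in under the ball, which only works when the coupler is seated.
- lever_pad (a point): Middle of the top of the red lever's pad (30 mm long, 32 wide, 8 thick): press here. Lever hinge: 42 mm behind the socket axis, 54 mm above the coupler's underside, along its y. This point is 63 mm out along the lever and 8 mm above its middle line (closed: 105 mm behind the socket axis, 62 mm above the underside). Use its position only: its axes turn with the lever.
- tape_measure: Yellow tape measure, 65 x 81 x 33 mm, loose; leave alone. Origin at the centre of its underside.
- sanding_block: Wooden sanding block, 45 x 110 x 35 mm, loose; leave alone. Origin at the centre of its underside.
- screw_jar: Glass jar of brass screws with a white lid, 69 x 67 x 81 mm, loose; leave alone. Origin at the centre of its underside.
Things that resemble listed ones, but are neither listed nor needed, are in the scene too. There is more than one size of the stand; the one meant has the size given above.

How it is judged:
On the way, in this order (a step that is already met when the one before it is completed fails the run):
1. the coupler is fully seated on the ball, level, tail in the fork, with its latch lever still up (z of coupler_head in the frame of stand between 0.0735 and 0.0845 m and horizontal distance between coupler_head and stand below 0.02 m and angle between coupler_head's own z axis and vertical below 0.07 rad and angle between the x axis of coupler_head and the x axis of stand, either way round below 0.2 rad and x of tail in the frame of stand below -0.12 m and value of joint latch_lever below 0.3 rad), for 0.2 s.
2. the latch lever is pressed fully down on the seated coupler (z of coupler_head in the frame of stand between 0.0735 and 0.0845 m and horizontal distance between coupler_head and stand below 0.02 m and angle between coupler_head's own z axis and vertical below 0.07 rad and angle between the x axis of coupler_head and the x axis of stand, either way round below 0.2 rad and x of tail in the frame of stand below -0.12 m and value of joint latch_lever above 0.54 rad), for 0.2 s.
At the end, for the whole second after the job is handed in: Coupler on the stand's ball: head point 73.5 to 84.5 mm above the stand's underside, within 20 mm of the disc's centre, level within 4 degrees, lengthwise within 11 degrees of the stand's x (tail end over 120 mm behind it, in the fork); lever closed beyond 0.54 of 0.6 rad, at rest (all of step 2 and velocity of joint latch_lever below 0.05 rad/s); the robot touches nothing.
It fails at once if the coupler is pressed on the tow ball or stand with more than 40 N (contact force between coupler and stand above 40 N).
It fails at once if the coupler is pressed on the tow ball or stand with more than 20 N while not yet seated (head over 86 mm up) (contact force between coupler and stand above 20 N and z of coupler_head in the frame of stand above 0.086 m).
It fails at once if the tape measure is moved more than 25 mm (distance of tape_measure from where it was at the start of the episode above 0.025 m).
It fails at once if the sanding block is moved more than 25 mm (distance of sanding_block from where it was at the start of the episode above 0.025 m).
It fails at once if the screw jar is moved more than 25 mm (distance of screw_jar from where it was at the start of the episode above 0.025 m).
It also fails if it takes over 72 s, if anything falls off the work surface, if the arm or the gripper's body presses on something with over 40 N, if the wrist force passes 120 N, or if a joint passes its speed limit or range.

## Robot

A 7-joint arm with a two-finger parallel gripper is mounted at the origin on a cart in front of the work surface, level with it; the furniture and walls round the work are solid. World frame = base frame: x ahead of the robot, y to its left, z up, the work surface at z = 0. Lengths are in m, angles in rad, forces in N, time in s.
With the tool pointing down it reaches from about 0.4 to 0.9 m from the base axis. Payload 5.5 kg.
Tool frame: the origin (TCP) lies between the finger pads; the fingertips stand manip.nose_length ahead of it and the grasp point (between the pads) lies 5 mm behind it (manip.nose_length is the distance from the TCP to the fingertips, in m); z points along the fingers, y is the line along which they close (so a half turn about z gives the same grasp; the last joint's range is limited). The gripper opens to 85 mm and grips with 20 to 120 N. Pads are 22 mm wide; open, the fingers measure 114 mm over their backs; the gripper's body (76 mm by 85 mm) begins 54 mm behind the grasp point. The pads swing forward as they close: fully open they stand 13 mm farther back than shut.
Start: joints at [-0.985, 0.501, -0.427, 1.55, 0.221, 1.138, -0.21], TCP at [0.206, 0.616, 0.213] pointing down, gripper open.
Joint ranges: [-2.88, 2.88], [-0.31, 2.03], [-1.54, 1.56], [0.2, 2.42], [-1.41, 4.55], [0.19, 2.02], [-2.57, 2.57]. Speed limits (rad/s): [2.57, 2.57, 3.14, 3.14, 3.14, 3.14, 3.14].

## Interface

Orientations are given as a unit quaternion [x, y, z, w].
In Python, from rig import manip, camera, job gives the robot as it stands.
- The arm moves only by the shell command python3 -m pendant 'ROWS' [FORCE]. ROWS is JSON, a list of rows, each a list of 5 numbers: the gripper command: -1 is fully open, 1 is shut, values between are in proportion, then the shift along the tool's x, y, z in m, then the turn about the tool's z in degrees. In form: [[gripper, dx, dy, dz, roll], ...]. A call has 1 to 5 rows; each row shifts and turns the commanded pose from where the row before left it, along the tool's axes as they then stand; what a row does not reach is not made up. A row lasts 1/12 s, in which the tool goes at most 41.7 mm and 7.16 degrees, less where a joint would pass 70% of its speed; a pose out of reach is approached as far as the arm can. A call with a gripper value outside its range is refused whole. The fingers move at their own pace and stop on an object; FORCE is the grip in N (left out, the last holds). Time passes only in rows, so rows that do not move let the fingers close. It gives the time, the measured TCP pose, the force, the opening and the grip force at its end, in the units of the state.
- manip.get_obs(): the state, without advancing time (a new reading comes with each control period).
- camera(name): name is "scene" or "top"; returns a dict with "img" (420x560x3 uint8, red, green, blue), "K" (3x3 intrinsics, pixels), "pose" (4x4, takes a point from camera to world coordinates). Camera axes: x right, y up, looking along -z (the intrinsics and any distortion apply to the point x, -y, -z); pixel columns grow to the right and rows downward; lengths in m; the calibration is good to about 2 mm. A picture is of the moment at which its call begins. There is no depth.
- job.job_done(): hands the job in; it is judged then, once.
The state is a dict: "clock": time; "qpos": joint angles; "qd": joint speeds; "effort": joint torques, N m; "ee_pos": TCP position; "orientation": TCP orientation; "force": force on the tool from outside, world axes, zero at the start; "wrist_torque": the same for the moment, N m; "width": finger opening in m; "gripper_force": force on a finger pad.
Only numpy, scipy, OpenCV 4.12 (cv2) and the standard library are available. Lean on these libraries where they do the work, as an engineer would, in place of code of your own. Each camera call takes 0.05 s, during which the arm holds its last target. There are 200 camera calls.

## Working session

There is one attempt and no reset: what is moved stays moved. The work goes in short steps, Python scripts to look and compute and a shell command to move; the robot and the scene stay as the last step left them, time stands still between calls to the robot, and variables do not carry over. Pictures are saved under pics/ and viewed, at most 10 in all, crops included, and the job is handed in when it is done.

```bash
ls; mkdir -p pics
python3 - <<'E'
from rig import manip,camera,job
import cv2,numpy as np
o=manip.get_obs();print({k:np.round(v,3) for k,v in o.items()},manip.nose_length)
for n in("scene","top"):
    c=camera(n);cv2.imwrite(f"pics/{n}0.png",c["img"][:,:,::-1]);print(n,c["K"].round(1).tolist(),c["pose"].round(4).tolist(),[k for k in c])
E
```

```text
pics
{'clock': np.float64(0.0), 'qpos': array([-0.985,  0.502, -0.427,  1.551,  0.221,  1.138, -0.21 ]), 'qd': array([ 0.001,  0.   ,  0.   ,  0.001, -0.001, -0.001,  0.001]), 'effort': array([ 0.0000e+00, -5.6953e+01, -5.8160e+00, -2.8094e+01,  1.1000e-02,
        1.2000e-02,  0.0000e+00]), 'ee_pos': array([0.206, 0.616, 0.212]), 'orientation': array([ 0.161,  0.987, -0.001, -0.   ]), 'force': array([ 0.563, -0.088,  0.042]), 'wrist_torque': array([ 0.035, -0.016, -0.001]), 'gripper_force': np.float64(0.0), 'width': np.float64(0.086)} 0.014
scene [[433.1, 0.0, 290.5], [0.0, 433.1, 204.9], [0.0, 0.0, 1.0]] [[0.7096, 0.4326, -0.5562, -0.1088], [-0.7044, 0.419, -0.5729, -0.6762], [-0.0148, 0.7983, 0.602, 0.8304], [0.0, 0.0, 0.0, 1.0]] ['img', 'K', 'pose']
top [[495.1, 0.0, 278.8], [0.0, 495.1, 215.0], [0.0, 0.0, 1.0]] [[0.314, 0.7677, -0.5586, -0.2517], [-0.9494, 0.253, -0.186, -0.254], [-0.0014, 0.5887, 0.8083, 1.2327], [0.0, 0.0, 0.0, 1.0]] ['img', 'K', 'pose']
```

View pics/scene0.png

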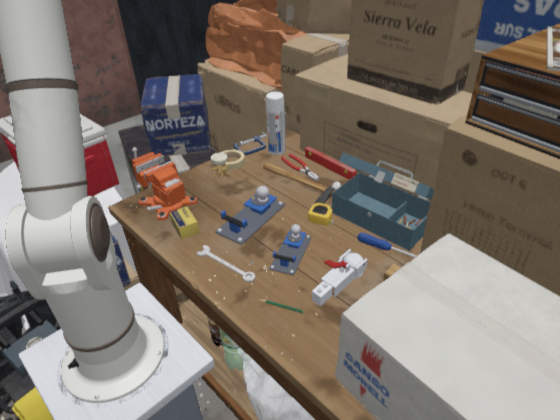

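View pics/top0.png

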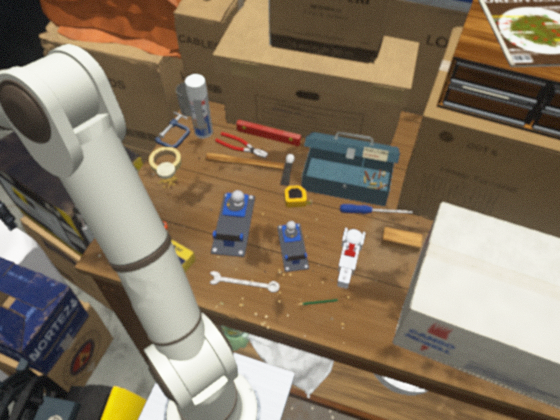

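The scene view shows two blue stands, at about (252,215) and (292,250), with the coupler at (340,275). In the top view the stands are at (234,222) and (293,246), and the coupler at (350,255). I'll measure both stands and enlarge them.

```bash
cat > h.py <<'E'
import numpy as np,cv2
from rig import manip,camera,job
def ray(c,u,v):
    d=np.linalg.inv(c["K"])@[u,v,1.]; d=c["pose"][:3,:3]@(d*[1,-1,-1]); return c["pose"][:3,3],d
def onz(c,u,v,z):
    o,d=ray(c,u,v); return o+d*(z-o[2])/d[2]
def proj(c,p):
    q=c["pose"][:3,:3].T@(np.asarray(p)-c["pose"][:3,3])*[1,-1,-1]; q=c["K"]@q; return q[:2]/q[2]
def tri(c1,p1,c2,p2):
    A=[];b=[]
    for c,p in((c1,p1),(c2,p2)):
        o,d=ray(c,*p);d/=np.linalg.norm(d);P=np.eye(3)-np.outer(d,d);A.append(P);b.append(P@o)
    x=np.linalg.solve(sum(A),sum(b));return x,[np.round(proj(c,x)-p,1) for c,p in((c1,p1),(c2,p2))]
def crop(c,x,y,w,h,s,name):
    i=cv2.resize(c["img"][y:y+h,x:x+w,::-1],None,fx=s,fy=s,interpolation=cv2.INTER_CUBIC)
    for k in range(-x%20,w,20): cv2.putText(i,str(x+k),(int(k*s),10),0,.35,(0,255,255),1);cv2.line(i,(int(k*s),12),(int(k*s),18),(0,255,255),1)
    for k in range(-y%20,h,20): cv2.putText(i,str(y+k),(0,int(k*s)),0,.35,(0,255,255),1);cv2.line(i,(22,int(k*s)),(28,int(k*s)),(0,255,255),1)
    return i
E
python3 - <<'E'
from h import *
t=camera("top");s=camera("scene")
cv2.imwrite("pics/t1.png",crop(t,200,180,200,120,4,0))
cv2.imwrite("pics/s1.png",crop(s,210,175,170,130,4.6,0))
E
```

```text
(no output)
```

View pics/t1.png

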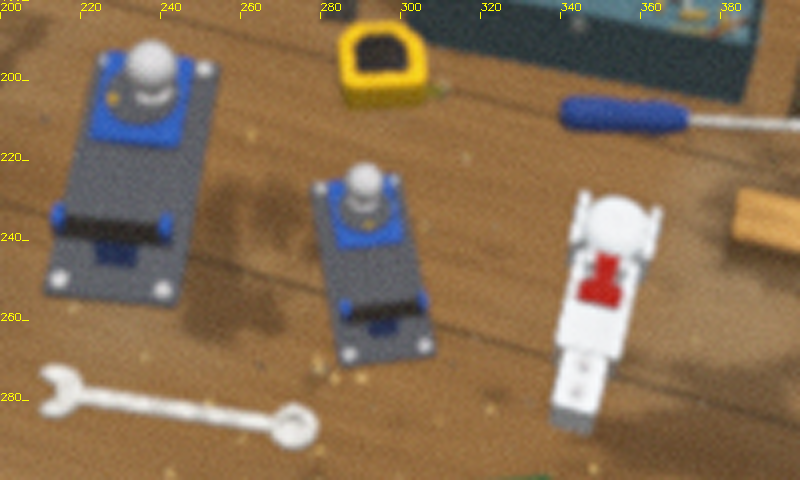

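View pics/s1.png

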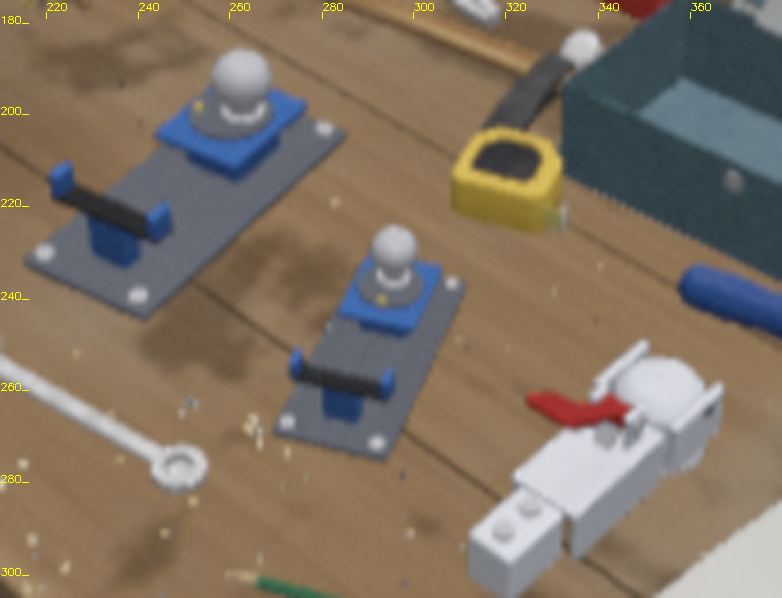

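Candidates are the large stand at top (234,222) and the small stand at top (293,246). I'll compute base sizes against 225 x 100 mm, plus ball and coupler positions.

Run:
```python
from h import *
t=camera("top");s=camera("scene")
T=lambda x,y:(200+x/4,180+y/4); S=lambda x,y:(210+x/4.6,175+y/4.6)
r=lambda a:np.round(a,4).tolist()
for n,cs,sc in(("large",[(45,293),(177,305),(218,65),(98,52)],[(25,263),(147,319),(347,135),None]),("small",[(342,366),(435,350),(403,178),(312,185)],[(274,432),(386,460),(465,287),None])):
    p=[onz(t,*T(*c),.006) for c in cs];q=[onz(s,*S(*c),.006) for c in sc if c]
    print(n,r(p),"sides",[r(np.linalg.norm(p[i]-p[(i+1)%4])) for i in range(4)],"\n  scene",r(q),[r(np.linalg.norm(q[i]-q[i+1])) for i in (0,1)])
def st(n,a,b):
    x,e=tri(t,T(*a),s,S(*b));print(n,r(x),[v.tolist() for v in e])
st("ballL",(151,62),(242,75));st("ballS",(365,180),(394,247))
st("tailL",(552,410),(469,537));st("tailR",(597,415),(512,560))
st("dome",(617,220),(660,385))
st("cheekNL?",(584,190),(645,345));st("cheekR front",(658,207),(720,385))
st("lever tipL",(580,300),(530,400))
st("forkL L",(348,300),(297,352));st("forkL R",(422,292),(388,370))
st("forkBig L",(57,205),(62,168));st("forkBig R",(165,215),(158,207))
print(r(onz(t,*T(382,55),.02)),r(onz(t,*T(740,215),.0)))
```

```text
large [[0.4041, 0.1714, 0.006], [0.4246, 0.0769, 0.006], [0.6414, 0.1241, 0.006], [0.6239, 0.2188, 0.006]] sides [0.0968, 0.2218, 0.0964, 0.2249] 
  scene [[0.4061, 0.172, 0.006], [0.4266, 0.0754, 0.006], [0.6435, 0.1218, 0.006]] [0.0988, 0.2218]
small [[0.414, -0.0518, 0.006], [0.4471, -0.1106, 0.006], [0.583, -0.0458, 0.006], [0.5553, 0.0174, 0.006]] sides [0.0675, 0.1505, 0.0691, 0.1573] 
  scene [[0.4159, -0.0516, 0.006], [0.4454, -0.1132, 0.006], [0.5846, -0.0443, 0.006]] [0.0683, 0.1553]
ballL [0.5776, 0.1509, 0.0758] [[-0.0, 0.0], [0.0, -0.0]]
ballS [0.5373, -0.0291, 0.0582] [[0.0, -0.0], [-0.0, 0.0]]
tailL [0.4138, -0.2032, 0.035] [[0.5, -1.0], [-0.9, 0.8]]
tailR [0.4149, -0.2332, 0.0414] [[0.3, -0.6], [-0.6, 0.5]]
dome [0.5678, -0.2094, 0.0458] [[-0.1, 0.3], [0.2, -0.2]]
cheekNL? [0.5895, -0.1806, 0.0421] [[0.0, -0.0], [-0.0, 0.0]]
cheekR front [0.587, -0.2353, 0.049] [[0.0, -0.0], [-0.0, 0.0]]
lever tipL [0.4599, -0.2033, 0.1037] [[0.2, -0.4], [-0.4, 0.4]]
forkL L [0.4415, -0.0467, 0.0489] [[-0.1, 0.2], [0.2, -0.2]]
forkL R [0.4661, -0.0939, 0.0481] [[0.1, -0.3], [-0.2, 0.2]]
forkBig L [0.4445, 0.1728, 0.0614] [[-0.1, 0.2], [0.2, -0.2]]
forkBig R [0.4586, 0.0953, 0.0651] [[-0.1, 0.2], [0.1, -0.1]]
[0.6807, 0.0013, 0.02] [0.6337, -0.2944, 0.0]
```

The large stand, base measured at 222 x 97 mm against 225 x 100 given, is the one meant. The small one is 155 x 68 mm. In the enlarged top crop the chosen stand has its base corners at (211,253) and (254,196) and its ball at (238,196). Its yaw is about 12.2°, with the ball near (0.578, 0.151, 0.076). The coupler head is near (0.565, -0.210), yaw about 3°. I'll raise and turn first.

```bash
python3 -m pendant '[[-1,0,0,-0.02,-5.4],[-1,0,0,-0.025,-5.4],[-1,0,0,-0.025,-5.4],[-1,0,0,-0.025,-5.4],[-1,-0.01,-0.01,0,0]]' 20
```

```text
clock: 0.72
ee_pos: [0.2138, 0.6112, 0.3142]
orientation: [-0.032, 0.999, 0.005, 0.0]
force: [0.0, 0.2, 0.4]
width: 0.0854
gripper_force: 0.0
```

```bash
for k in 1 ; do python3 -m pendant '[[-1,-0.02,-0.033,0,0],[-1,-0.02,-0.033,0,0],[-1,-0.02,-0.033,0,0],[-1,-0.02,-0.033,0,0],[-1,-0.02,-0.033,0,0]]'; python3 -m pendant '[[-1,-0.02,-0.033,0,0],[-1,-0.02,-0.033,0,0],[-1,-0.02,-0.033,0,0],[-1,-0.02,-0.033,0,0],[-1,-0.02,-0.033,0,0]]';  python3 -m pendant '[[-1,-0.01,-0.033,0,0],[-1,-0.01,-0.033,0,0],[-1,-0.01,-0.033,0,0],[-1,-0.01,-0.033,0,0],[-1,-0.01,-0.033,0,0]]'; done
```

```text
clock: 1.13
ee_pos: [0.3264, 0.4456, 0.3079]
orientation: [-0.027, 1.0, -0.0, 0.0]
force: [0.9, 0.2, 0.4]
width: 0.0857
gripper_force: 0.0
clock: 1.55
ee_pos: [0.435, 0.2862, 0.3082]
orientation: [-0.027, 1.0, 0.0, 0.0]
force: [0.6, -0.1, -0.3]
width: 0.0855
gripper_force: 0.0
clock: 1.97
ee_pos: [0.4933, 0.1242, 0.3081]
orientation: [-0.027, 1.0, -0.0, 0.0]
force: [0.6, 0.3, -0.4]
width: 0.0852
gripper_force: 0.0
```

```bash
python3 -m pendant '[[-1,-0.005,-0.033,0,0],[-1,-0.005,-0.033,0,0],[-1,-0.005,-0.033,0,0],[-1,-0.005,-0.033,0,0],[-1,-0.005,-0.033,0,0]]'; python3 -m pendant '[[-1,-0.005,-0.033,0,0],[-1,-0.005,-0.033,0,0],[-1,-0.005,-0.033,0,0],[-1,-0.005,-0.033,0,0],[-1,-0.005,-0.03,0.02,0]]';python3 -m pendant '[[-1,0,0,0.03,0],[-1,0,0,0.03,0],[-1,0,0,0.03,0],[-1,0,0,0,0],[-1,0,0,0,0]]'
```

```text
clock: 2.38
ee_pos: [0.5269, -0.039, 0.3081]
orientation: [-0.027, 1.0, -0.0, 0.0]
force: [0.3, -0.1, 0.2]
width: 0.0858
gripper_force: 0.0
clock: 2.8
ee_pos: [0.563, -0.2008, 0.2918]
orientation: [-0.026, 1.0, -0.001, 0.003]
force: [0.5, 0.0, 0.4]
width: 0.0852
gripper_force: 0.0
clock: 3.22
ee_pos: [0.5593, -0.1972, 0.1967]
orientation: [-0.027, 1.0, 0.001, -0.002]
force: [0.1, -0.5, 0.5]
width: 0.0854
gripper_force: 0.0
```

Run:
```python
from h import *
t=camera("top");s=camera("scene")
i=crop(t,300,150,140,150,3.9,0);j=crop(s,280,160,60,150,3.9,0)
cv2.imwrite("pics/t2.png",np.hstack([i,j]));print(manip.get_obs()["ee_pos"])
```

```text
[ 0.56194809 -0.19788905  0.20005508]
```

View pics/t2.png

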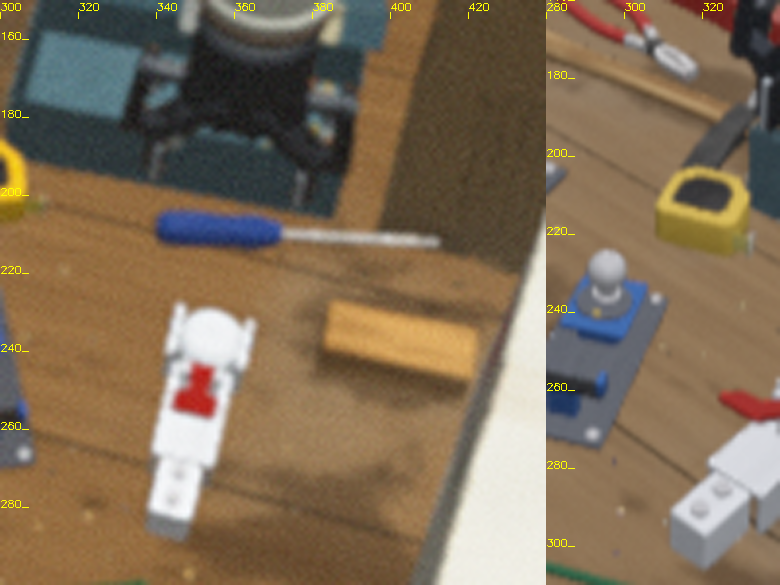

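The coupler, with its dome at about (353,236), is clear. The fingertips are at (339,194) and (376,200), straddling its line. Next I shift sideways, then go down.

```bash
python3 -m pendant '[[-1,-0.002,-0.012,0.02,0],[-1,0,0,0.03,0],[-1,0,0,0.03,0],[-1,0,0,0.01,0],[-1,0,0,0,0]]'; python3 -m pendant '[[-1,0,0,0.025,0],[-1,0,0,0.025,0],[-1,0,0,0.02,0],[-1,0,0,0.016,0],[-1,0,0,0,0]]'
```

```text
clock: 3.73
ee_pos: [0.5626, -0.2089, 0.1073]
orientation: [-0.027, 1.0, 0.0, -0.001]
force: [-0.1, -0.2, -0.6]
width: 0.085
gripper_force: 0.0
clock: 4.15
ee_pos: [0.5633, -0.209, 0.0218]
orientation: [-0.027, 1.0, 0.0, -0.001]
force: [-0.9, 0.4, -0.4]
width: 0.0855
gripper_force: 0.0
```

```bash
python3 -m pendant '[[1,0,0,0,0],[1,0,0,0,0],[1,0,0,0,0],[1,0,0,0,0],[1,0,0,0,0]]' 60;python3 -m pendant '[[1,0,0,0,0],[1,0,0,0,0],[1,0,0,0,0],[1,0,0,0,0],[1,0,0,0,0]]'; python3 -m pendant '[[1,0,0,-0.01,0],[1,0,0,-0.01,0],[1,0,0,-0.02,0],[1,0,0,-0.02,0],[1,0,0,-0.02,0]]'
```

```text
clock: 4.57
ee_pos: [0.5676, -0.2096, 0.0269]
orientation: [-0.027, 1.0, -0.001, 0.004]
force: [-2.6, 2.0, 15.1]
width: 0.0285
gripper_force: 56.5
clock: 4.98
ee_pos: [0.5676, -0.2097, 0.0268]
orientation: [-0.027, 1.0, -0.001, 0.004]
force: [-1.7, 2.7, 15.2]
width: 0.0282
gripper_force: 56.0
clock: 5.4
ee_pos: [0.5622, -0.2093, 0.1028]
orientation: [-0.027, 1.0, 0.0, -0.001]
force: [0.6, 0.5, -6.9]
width: 0.0276
gripper_force: 61.7
```

The opening of 28 mm doesn't match the 58 mm cheeks, so I'll look.

Run:
```python
from h import *
t=camera("top");s=camera("scene")
i=crop(t,290,150,100,150,4,0);j=crop(s,290,180,100,150,4,0)
cv2.imwrite("pics/t3.png",np.hstack([i,j]));print(manip.get_obs()["ee_pos"],manip.get_obs()["wrist_torque"])
```

```text
[ 0.56568739 -0.2104839   0.10587316] [-0.06368266 -0.32267394 -0.03564055]
```

View pics/t3.png

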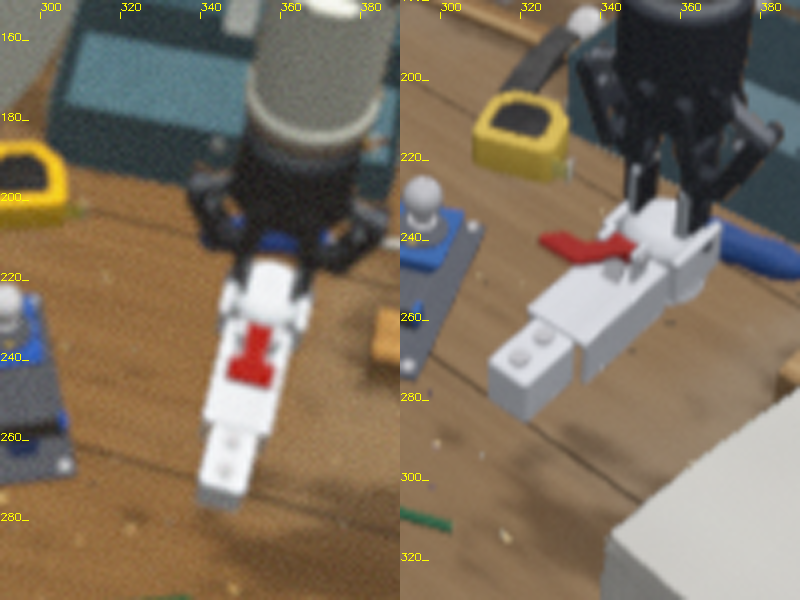

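Run:
```python
from h import *
t=camera("top");s=camera("scene");r=lambda a:np.round(a,4).tolist()
T=lambda x,y:(290+x/4,150+y/4); S=lambda x,y:(290+(x-400)/4,180+y/4)
for n,a,b in(("tailL",(198,487),(490,363)),("tailR",(247,497),(524,385)),("dome",(270,290),(657,235)),("cheekR",(312,292),(720,228)),("fingR low",(302,290),(690,235)),("fingL low",(241,278),(643,200)),("levtipL",(228,380),(540,236)),("levtipR",(274,385),(578,250))):
    x,e=tri(t,T(*a),s,S(*b));print(n,r(x),[v.tolist() for v in e])
o=manip.get_obs();p=o["ee_pos"]
for dz in(0,-.014): 
  for dy in(-.029,.029): print(dz,dy,proj(t,p+[0,dy,dz]).round(1),proj(s,p+[0,dy,dz]).round(1))
i=crop(t,335,200,45,55,8.5,0);j=crop(s,335,195,45,55,8.5,0)
cv2.imwrite("pics/t4.png",np.hstack([i,j]))
```

```text
tailL [0.4107, -0.2029, 0.1051] [[1.1, -2.2], [-2.0, 1.9]]
tailR [0.4056, -0.2348, 0.1157] [[0.9, -1.7], [-1.6, 1.5]]
dome [0.5596, -0.2113, 0.1203] [[-0.1, 0.2], [0.2, -0.2]]
cheekR [0.5698, -0.2418, 0.1308] [[1.7, -2.5], [-2.6, 2.2]]
fingR low [0.5607, -0.2329, 0.1313] [[0.2, -0.4], [-0.4, 0.3]]
fingL low [0.5622, -0.192, 0.1308] [[0.9, -1.5], [-1.5, 1.3]]
levtipL [0.4469, -0.2057, 0.1815] [[1.2, -2.1], [-2.1, 1.8]]
levtipR [0.4463, -0.2342, 0.1898] [[1.1, -2.0], [-1.9, 1.7]]
0 -0.029 [366.4 228. ] [363.6 248.6]
0 0.029 [346.  222.6] [345.2 237.6]
-0.014 -0.029 [365.7 230.8] [363.1 252.7]
-0.014 0.029 [345.5 225.5] [344.9 241.8]
```

View pics/t4.png

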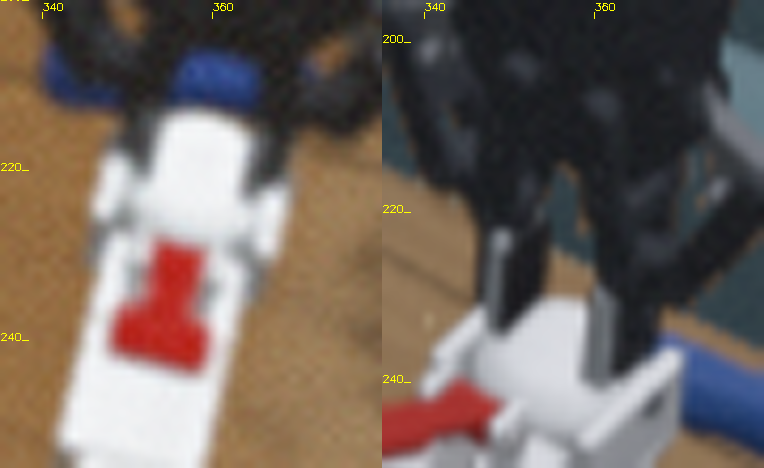

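Run:
```python
from h import *
t=camera("top");p=np.array([.562,-.198,.200])
print("seen (339.7,195.6) (377.7,202.6)")
for dz in(-.014,0,.014,.028,.04): print(dz,[proj(t,p+[s*-.054*.047,s*.047,dz]).round(1).tolist() for s in(1,-1)])
```

```text
seen (339.7,195.6) (377.7,202.6)
-0.014 [[338.3, 202.8], [373.5, 210.2]]
0 [[338.8, 199.5], [374.3, 207.0]]
0.014 [[339.4, 196.2], [375.2, 203.7]]
0.028 [[339.9, 192.9], [376.0, 200.4]]
0.04 [[340.3, 190.0], [376.7, 197.5]]
```

The enlarged crop shows the fingertips, at scene (349,234) and (360,240), pinching the dome top between the cheek plates. The tips also sit about 15 mm behind the TCP when open, higher than I assumed. I'll set the coupler back down and regrasp lower on the cheeks.

```bash
python3 -m pendant '[[1,0,0,0.02,0],[1,0,0,0.02,0],[1,0,0,0.02,0],[1,0,0,0.01,0],[1,0,0,0.004,0]]';python3 -m pendant '[[1,0,0,0.002,0],[1,0,0,0.002,0],[1,0,0,0,0],[1,0,0,0,0]]'; python3 -m pendant '[[0.5,0,0,0,0],[0,0,0,0,0],[-0.5,0,0,0,0],[-1,0,0,0,0],[-1,0,0,0,0]]' 20;python3 -m pendant '[[-1,0,0,0,0],[-1,0,0,0,0],[-1,0,0,0,0],[-1,0,0,0,0],[-1,0,0,0,0]]'
```

```text
clock: 6.07
ee_pos: [0.5611, -0.208, 0.0269]
orientation: [-0.027, 1.0, 0.001, -0.003]
force: [-12.1, 6.3, 32.9]
width: 0.0275
gripper_force: 68.9
clock: 6.4
ee_pos: [0.5614, -0.2079, 0.0269]
orientation: [-0.027, 1.0, 0.001, -0.002]
force: [-13.6, 6.1, 27.6]
width: 0.0278
gripper_force: 67.8
clock: 6.82
ee_pos: [0.5637, -0.2095, 0.0243]
orientation: [-0.027, 1.0, -0.0, 0.0]
force: [-1.2, -0.4, 0.2]
width: 0.0751
gripper_force: 0.0
clock: 7.23
ee_pos: [0.5634, -0.2094, 0.024]
orientation: [-0.027, 1.0, 0.0, -0.0]
force: [0.0, 0.8, 0.5]
width: 0.0855
gripper_force: 0.0
```

```bash
python3 -m pendant '[[-1,0,0,0.004,0],[-1,0,0,0.004,0],[-1,0,0,0,0],[-1,0,0,0,0]]';python3 -m pendant '[[-1,0,0,0.003,0],[-1,0,0,0.003,0],[-1,0,0,0,0],[-1,0,0,0,0]]'
python3 - <<'E'
from h import *
t=camera("top");s=camera("scene")
i=crop(t,325,200,50,65,7,0);j=crop(s,325,215,55,65,7,0)
cv2.imwrite("pics/t5.png",np.hstack([i,j]))
E
```

```text
clock: 7.57
ee_pos: [0.5629, -0.2092, 0.0156]
orientation: [-0.027, 1.0, 0.0, -0.001]
force: [-0.8, -0.3, -0.6]
width: 0.0852
gripper_force: 0.0
clock: 7.9
ee_pos: [0.5631, -0.2093, 0.0099]
orientation: [-0.027, 1.0, 0.0, -0.0]
force: [-0.7, 0.2, 0.1]
width: 0.0855
gripper_force: 0.0
```

View pics/t5.png

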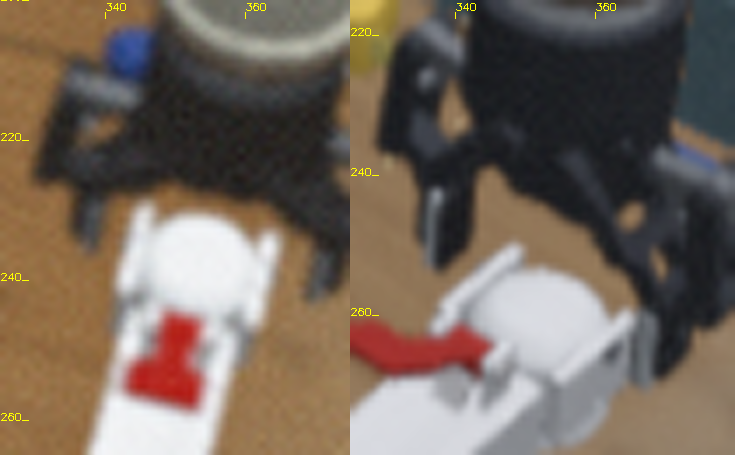

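Run:
```python
from h import *
t=camera("top");s=camera("scene");r=lambda a:np.round(a,4).tolist()
T=lambda x,y:(325+x/7,200+y/7); S=lambda x,y:(325+(x-350)/7,215+y/7)
for n,a,b in(("tipR",(320,298),(660,380)),("tipL",(93,248),(437,267)),("cheekLfront",(146,205),(516,245)),("cheekRfront",(273,233),(630,312)),("dome",(200,265),(537,318)),("domeTopish",(200,265),(537,318))):
    x,e=tri(t,T(*a),s,S(*b));print(n,r(x),[v.tolist() for v in e])
```

```text
tipR [0.5622, -0.2608, 0.0445] [[0.5, -0.8], [-0.8, 0.7]]
tipL [0.5536, -0.1663, 0.0454] [[0.1, -0.1], [-0.1, 0.1]]
cheekLfront [0.5793, -0.1823, 0.0492] [[0.2, -0.3], [-0.3, 0.2]]
cheekRfront [0.5806, -0.2351, 0.0502] [[0.0, -0.1], [-0.1, 0.1]]
dome [0.5588, -0.21, 0.0454] [[0.0, -0.0], [-0.0, 0.0]]
domeTopish [0.5588, -0.21, 0.0454] [[0.0, -0.0], [-0.0, 0.0]]
```

Measured tips are at about z = 0.042 with the TCP at 0.010, so they're still near the cheek tops. The coupler centre is now near x = 0.557. I'll go lower, checking force as I go.

```bash
python3 -m pendant '[[-1,0.006,0,0.003,0],[-1,0,0,0.004,0],[-1,0,0,0,0],[-1,0,0,0,0]]';python3 -m pendant '[[-1,0,0,0.003,0],[-1,0,0,0.003,0],[-1,0,0,0,0],[-1,0,0,0,0]]'
```

```text
clock: 8.43
ee_pos: [0.5569, -0.2097, 0.0027]
orientation: [-0.027, 1.0, 0.0, -0.0]
force: [-0.6, -0.4, -0.2]
width: 0.0856
gripper_force: 0.0
clock: 8.77
ee_pos: [0.5572, -0.2096, -0.0032]
orientation: [-0.027, 1.0, 0.0, -0.0]
force: [0.6, 0.1, 0.4]
width: 0.0852
gripper_force: 0.0
```

```bash
python3 -m pendant '[[-1,0,0,0.003,0],[-1,0,0,0.003,0],[-1,0,0,0,0],[-1,0,0,0,0]]';python3 - <<'E'
from h import *
t=camera("top");s=camera("scene")
for n,c in(("t",t),("s",s)): cv2.imwrite(f"pics/{n}6.png",c["img"][:,:,::-1])
# dark tip finder: lowest dark pixels left/right of coupler
for c,(x0,y0,w,h) in((t,(325,200,60,65)),(s,(325,215,60,75))):
    g=cv2.cvtColor(c["img"],cv2.COLOR_RGB2GRAY)[y0:y0+h,x0:x0+w]; m=(g<75).astype(np.uint8)
    n,l,st,_=cv2.connectedComponentsWithStats(m)
    b=l==1+st[1:,4].argmax()
    print([(x0+x,y0+int(np.where(b[:,x])[0].max())) for x in range(0,w,2) if b[:,x].any()])
E
```

```text
clock: 9.1
ee_pos: [0.5572, -0.2096, -0.0092]
orientation: [-0.027, 1.0, 0.0, -0.0]
force: [-0.1, -0.4, 1.0]
width: 0.0855
gripper_force: 0.0
[(329, 230), (331, 231), (333, 231), (335, 238), (337, 238), (339, 233), (341, 232), (343, 232), (345, 231), (347, 230), (349, 230), (351, 231), (353, 231), (355, 232), (357, 232), (359, 233), (361, 233), (363, 234), (365, 237), (367, 238), (369, 244), (371, 246), (373, 241), (375, 240), (377, 241), (379, 241), (381, 242), (383, 243)]
[(327, 242), (329, 243), (331, 244), (333, 255), (335, 258), (337, 257), (339, 255), (341, 246), (343, 245), (345, 247), (347, 248), (349, 249), (351, 251), (353, 252), (355, 253), (357, 254), (359, 257), (361, 259), (363, 261), (365, 265), (367, 275), (369, 273), (371, 270), (373, 268), (375, 267), (377, 265), (379, 263), (381, 248), (383, 249)]
```

Run:
```python
from h import *
t=camera("top");s=camera("scene")
print(tri(t,(336,239),s,(335.5,258.5)),tri(t,(370.5,246.5),s,(367.5,275.5)))
for z in(0,.01,.02,.03,.04): print(z,[proj(c,[.557-.054*q,-.2096+q,z]).round(1).tolist() for c in(t,s) for q in(.047,-.047)])
```

```text
(array([ 0.55398597, -0.16133884,  0.02286315]), [array([-0. ,  0.1]), array([ 0.1, -0.1])]) (array([ 0.55709829, -0.26263479,  0.02916147]), [array([ 0.1, -0.3]), array([-0.3,  0.2])])
0 [[335.7, 243.3], [367.3, 250.4], [335.6, 264.7], [364.9, 282.0]]
0.01 [[336.0, 241.5], [367.8, 248.6], [335.8, 262.1], [365.2, 279.3]]
0.02 [[336.3, 239.6], [368.3, 246.7], [336.0, 259.4], [365.6, 276.5]]
0.03 [[336.7, 237.7], [368.8, 244.8], [336.2, 256.6], [365.9, 273.8]]
0.04 [[337.0, 235.8], [369.3, 243.0], [336.4, 253.9], [366.3, 271.0]]
```

Tips are now at about z = 0.025, beside the cheeks. I'll close gently.

```bash
python3 -m pendant '[[-0.4,0,0,0,0],[0,0,0,0,0],[0.3,0,0,0,0],[0.6,0,0,0,0],[1,0,0,0,0]]' 20;python3 -m pendant '[[1,0,0,0,0],[1,0,0,0,0],[1,0,0,0,0],[1,0,0,0,0],[1,0,0,0,0]]' 60
```

```text
clock: 9.72
ee_pos: [0.5577, -0.2091, -0.0085]
orientation: [-0.027, 1.0, 0.0, 0.0]
force: [-0.6, 2.0, 3.0]
width: 0.058
gripper_force: 21.5
clock: 10.13
ee_pos: [0.5577, -0.2092, -0.0083]
orientation: [-0.027, 1.0, 0.0, 0.0]
force: [-1.8, 2.0, 6.9]
width: 0.0576
gripper_force: 62.2
```

```bash
python3 -m pendant '[[1,0,0,-0.005,0],[1,0,0,-0.01,0],[1,0,0,-0.02,0],[1,0,0,-0.03,0],[1,0,0,-0.03,0]]';python3 -m pendant '[[1,0,0,-0.03,0],[1,0,0,-0.02,0],[1,0,0,-0.005,0],[1,0,0,0,0],[1,0,0,0,0]]';python3 -m pendant '[[1,0,0,0,0],[1,0,0,0,0],[1,0,0,0,0]]'
python3 - <<'E'
from h import *
o=manip.get_obs();print(o["ee_pos"],o["force"],o["wrist_torque"])
t=camera("top");s=camera("scene")
i=crop(t,325,170,55,95,6,0);j=crop(s,290,195,75,95,6,0)
cv2.imwrite("pics/t7.png",np.hstack([i,j]))
E
```

```text
clock: 10.55
ee_pos: [0.5553, -0.2096, 0.0858]
orientation: [-0.027, 1.0, 0.0, -0.002]
force: [0.9, 0.7, -6.4]
width: 0.0577
gripper_force: 65.7
clock: 10.97
ee_pos: [0.5563, -0.2096, 0.14]
orientation: [-0.027, 1.0, 0.0, -0.001]
force: [-1.1, 0.0, -8.5]
width: 0.0572
gripper_force: 65.8
clock: 11.22
ee_pos: [0.5563, -0.2094, 0.1394]
orientation: [-0.027, 1.0, 0.001, -0.002]
force: [0.3, 0.7, -6.6]
width: 0.0575
gripper_force: 65.8
[ 0.5562904  -0.20937893  0.13936188] [ 0.26127434  0.6828206  -6.59394441] [-0.00449933 -0.12679731  0.00561185]
```

View pics/t7.png

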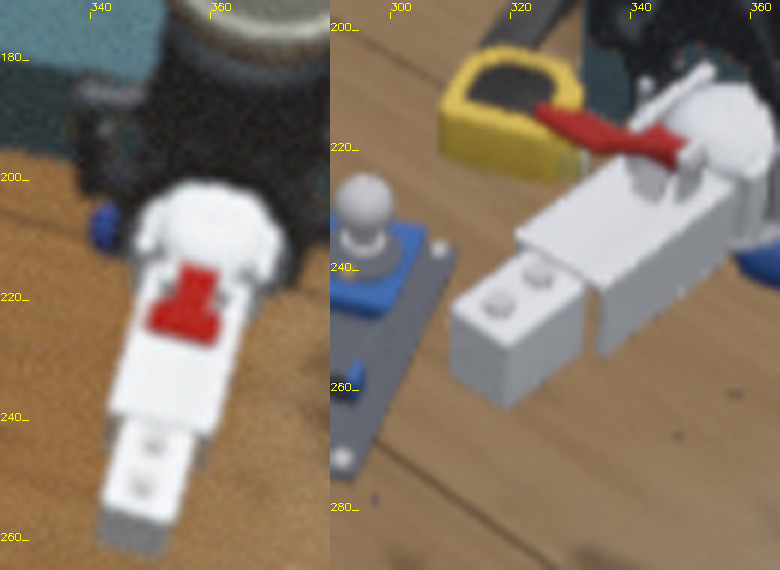

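The coupler is held squarely by the cheeks and level, with its lever up. Tail end corners are at top (342,255) and (352.5,257), and at scene (310,246) and (319,253).

Run:
```python
from h import *
t=camera("top");s=camera("scene");r=lambda a:np.round(a,4).tolist()
T=lambda x,y:(325+x/6,170+y/6); S=lambda x,y:(290+(x-330)/6,195+y/6)
P=[]
for n,a,b in(("tailL",(103,510),(452,305)),("tailR",(165,523),(505,347)),("stepL",(108,410),(517,233)),("stepR",(215,433),(600,288)),("tailLbot",(97,540),(452,373)),("tailRbot",(163,555),(505,408))):
    x,e=tri(t,T(*a),s,S(*b));P.append(x);print(n,r(x),[v.tolist() for v in e])
m=(P[0]+P[1])/2;k=(P[2]+P[3])/2;print(r(m),r(k),"ang",np.degrees(np.arctan2(*(k-m)[[1,0]])))
a=np.radians(3.1);print("head",r(m+.150*np.array([np.cos(a),np.sin(a),0])),"fixed z", [r(onz(t,*T(*q),.1837)) for q in((103,510),(165,523))],[r(onz(s,*S(*q),.1837)) for q in((452,305),(505,347))])
# ball refinement: bright gray blob circles
for c,(x,y) in((t,(237.8,195.5)),(s,(262.6,191.3))):
    g=cv2.cvtColor(c["img"],cv2.COLOR_RGB2GRAY)[int(y)-22:int(y)+22,int(x)-22:int(x)+22]
    g=cv2.resize(g,None,fx=6,fy=6,interpolation=cv2.INTER_CUBIC)
    h=cv2.HoughCircles(g,cv2.HOUGH_GRADIENT,1.5,40,param1=80,param2=15,minRadius=28,maxRadius=45)
    print(None if h is None else [(q[0]/6+int(x)-22,q[1]/6+int(y)-22,q[2]/6) for q in h[0][:3]])
```

```text
tailL [0.4079, -0.2007, 0.1861] [[0.6, -1.1], [-1.0, 0.9]]
tailR [0.4108, -0.2259, 0.1813] [[0.2, -0.5], [-0.4, 0.4]]
stepL [0.4555, -0.1906, 0.186] [[0.4, -0.7], [-0.7, 0.6]]
stepR [0.453, -0.2356, 0.19] [[-0.0, 0.1], [0.1, -0.0]]
tailLbot [0.4123, -0.1996, 0.1503] [[0.1, -0.2], [-0.2, 0.2]]
tailRbot [0.4115, -0.2277, 0.1528] [[-0.0, 0.1], [0.1, -0.1]]
[0.4093, -0.2133, 0.1837] [0.4542, -0.2131, 0.188] ang 0.2737043928969551
head [0.5591, -0.2052, 0.1837] fixed z [[0.4059, -0.2, 0.1837], [0.4078, -0.2257, 0.1837]] [[0.4134, -0.1985, 0.1837], [0.4105, -0.2274, 0.1837]]
None
[(np.float32(262.125), np.float32(194.625), np.float32(7.066667))]
```

Run:
```python
from h import *
from scipy.optimize import least_squares
from scipy.ndimage import map_coordinates
t=camera("top");s=camera("scene");C=[]
for c,(x,y),R0 in((t,(237.8,196.3),7.1),(s,(262.6,192.3),7.7)):
    R=495.1*.02/np.linalg.norm(c["pose"][:3,3]-[.578,.151,.075])*c["K"][0,0]/495.1
    im=c["img"].astype(float);P=[]
    im=cv2.GaussianBlur(im,(0,0),.8)
    for a in np.radians(np.arange(-200,21,10)):
        rr=np.arange(4.5,10.5,.1);pr=[map_coordinates(im[:,:,k],[y+rr*np.sin(a),x+rr*np.cos(a)],order=1) for k in range(3)]
        g=np.sqrt(sum(np.gradient(q)**2 for q in pr));j=g.argmax();P.append((x+rr[j]*np.cos(a),y+rr[j]*np.sin(a),rr[j]))
    P=np.array(P)
    f=least_squares(lambda q:np.hypot(P[:,0]-q[0],P[:,1]-q[1])-R,[x,y],loss="soft_l1",f_scale=.3)
    f2=least_squares(lambda q:np.hypot(P[:,0]-q[0],P[:,1]-q[1])-q[2],[x,y,R],loss="soft_l1",f_scale=.3)
    print(R,f.x,f.cost,f2.x,P[:,2].round(1));C.append(f.x)
print(tri(t,C[0],s,C[1]))
```

```text
6.686423223557428 [240.04430283 195.08897546] 10.13858070904017 [239.97606249 196.65588653   8.07775773] [ 7.8  5.   5.3  9.1  9.8  6.5  4.8  4.5  4.8  9.   5.5  9.5  7.6  9.7
  8.6  9.8  5.6  9.6  9.7 10.4 10.3  5.4 10.4]
6.59158157488733 [262.19800345 191.77181828] 2.8489446233609796 [262.26001202 190.73233784   5.75190652] [5.  4.8 6.  7.6 6.9 7.5 6.8 7.2 7.2 6.9 6.5 6.9 7.3 7.1 6.9 6.7 6.8 6.1
 5.6 6.4 5.  4.5 4.8]
(array([0.57172643, 0.14224853, 0.08385749]), [array([-0.5,  0.9]), array([ 0.7, -0.7])])
```

Run:
```python
from h import *
from scipy.optimize import least_squares
from scipy.ndimage import map_coordinates
t=camera("top");s=camera("scene");C=[]
for c,f,(x,y) in((t,"top0",(237.8,196.)),(s,"scene0",(262.5,192.))):
    R=.02/np.linalg.norm(c["pose"][:3,3]-[.578,.151,.075])*c["K"][0,0]
    im=cv2.GaussianBlur(cv2.imread(f"pics/{f}.png").astype(float),(0,0),.7);P=[]
    for a in np.radians(np.arange(-190,11,8)):
        rr=np.arange(4.8,9,.1);pr=[map_coordinates(im[:,:,k],[y+rr*np.sin(a),x+rr*np.cos(a)],order=1) for k in range(3)]
        g=np.sqrt(sum(np.gradient(q)**2 for q in pr));j=g.argmax();P.append((x+rr[j]*np.cos(a),y+rr[j]*np.sin(a),rr[j]))
    P=np.array(P);f=least_squares(lambda q:np.hypot(P[:,0]-q[0],P[:,1]-q[1])-R,[x,y],loss="soft_l1",f_scale=.3)
    print(R,f.x,f.cost,P[:,2].round(1));C.append(f.x)
print(tri(t,C[0],s,C[1]))
```

```text
6.686423223557428 [237.31472793 196.81469747] 1.6875055518818802 [6.  6.  6.7 6.9 6.4 6.1 6.6 5.7 6.5 6.1 6.2 6.3 6.9 6.2 5.9 5.5 5.8 5.6
 5.7 5.5 5.9 5.5 5.5 6.1 5.4 5.9]
6.591581574887329 [262.00235517 191.9406366 ] 2.253557037437084 [4.8 5.7 7.4 7.6 6.9 7.4 6.8 7.  6.3 6.9 6.5 6.3 6.2 6.9 7.  6.5 6.7 6.3
 6.4 6.6 6.1 5.8 5.5 6.4 5.6 4.8]
(array([0.57416523, 0.15068051, 0.07469454]), [array([ 0.1, -0.2]), array([-0.2,  0.2])])
```

```bash
python3 -m pendant '[[1,-0.003,0.02,0,0],[1,-0.004,0.035,0,0],[1,-0.004,0.035,0,0],[1,-0.004,0.035,0,0],[1,-0.004,0.035,0,0]]';python3 -m pendant '[[1,-0.004,0.04,0,0],[1,-0.004,0.04,0,0],[1,-0.004,0.04,0,0],[1,-0.004,0.04,0,0],[1,-0.002,0.03,0,0]]';python3 -m pendant '[[1,0,0.0085,0,-3],[1,0,0,0,-3],[1,0,0,0,-3.1],[1,0,0,0,0],[1,0,0,0,0]]';python3 -m pendant '[[1,0,0,0,0],[1,0,0,0,0],[1,0,0,0,0],[1,0,0,0,0],[1,0,0,0,0]]'
```

```text
clock: 12.03
ee_pos: [0.5678, -0.0475, 0.1415]
orientation: [-0.027, 1.0, 0.0, 0.0]
force: [0.7, 0.1, -5.7]
width: 0.057
gripper_force: 65.9
clock: 12.45
ee_pos: [0.5753, 0.1466, 0.1417]
orientation: [-0.029, 1.0, 0.001, 0.001]
force: [1.2, 1.0, -6.6]
width: 0.0574
gripper_force: 66.0
clock: 12.87
ee_pos: [0.575, 0.15, 0.1412]
orientation: [-0.105, 0.994, -0.0, 0.0]
force: [-0.4, -0.7, -7.2]
width: 0.0573
gripper_force: 66.1
clock: 13.28
ee_pos: [0.575, 0.1502, 0.1412]
orientation: [-0.106, 0.994, 0.0, 0.0]
force: [-0.0, -0.2, -7.2]
width: 0.0576
gripper_force: 66.1
```

```bash
python3 -m pendant '[[1,0,0,0.02,0],[1,0,0,0.02,0],[1,0,0,0.012,0],[1,0,0,0,0],[1,0,0,0,0]]';python3 -m pendant '[[1,0,0,0.003,0],[1,0,0,0.003,0],[1,0,0,0.003,0],[1,0,0,0,0]]';python3 -m pendant '[[1,0,0,0.002,0],[1,0,0,0.002,0],[1,0,0,0.002,0],[1,0,0,0,0]]'
```

```text
clock: 13.7
ee_pos: [0.5743, 0.1501, 0.0885]
orientation: [-0.106, 0.994, -0.0, -0.001]
force: [1.1, 0.3, -6.1]
width: 0.0579
gripper_force: 66.0
clock: 14.03
ee_pos: [0.5749, 0.1502, 0.0801]
orientation: [-0.106, 0.994, 0.0, 0.0]
force: [-0.4, 0.2, -7.1]
width: 0.0575
gripper_force: 66.1
clock: 14.37
ee_pos: [0.5747, 0.1502, 0.0738]
orientation: [-0.106, 0.994, -0.0, -0.0]
force: [0.0, -0.3, -7.6]
width: 0.0573
gripper_force: 66.1
```

```bash
python3 -m pendant '[[1,0,0,0.0015,0],[1,0,0,0.0015,0],[1,0,0,0,0],[1,0,0,0,0]]';python3 -m pendant '[[1,0,0,0.001,0],[1,0,0,0.001,0],[1,0,0,0,0],[1,0,0,0,0]]'
```

```text
clock: 14.7
ee_pos: [0.5748, 0.1502, 0.071]
orientation: [-0.106, 0.994, 0.0, -0.0]
force: [0.1, -0.1, -5.8]
width: 0.0575
gripper_force: 66.1
clock: 15.03
ee_pos: [0.5749, 0.1503, 0.0691]
orientation: [-0.106, 0.994, 0.0, -0.0]
force: [1.5, 0.2, -5.5]
width: 0.0579
gripper_force: 66.1
```

```bash
python3 -m pendant '[[1,0,0,0.001,0],[1,0,0,0.001,0],[1,0,0,0,0],[1,0,0,0,0]]';python3 -m pendant '[[1,0,0,0.001,0],[1,0,0,0.001,0],[1,0,0,0,0],[1,0,0,0,0]]'
```

```text
clock: 15.37
ee_pos: [0.5747, 0.1504, 0.0671]
orientation: [-0.106, 0.994, 0.0, -0.0]
force: [-0.4, 0.8, -5.9]
width: 0.0576
gripper_force: 66.3
clock: 15.7
ee_pos: [0.5742, 0.1506, 0.065]
orientation: [-0.107, 0.994, 0.0, -0.001]
force: [-3.6, 1.2, -3.3]
width: 0.0578
gripper_force: 66.5
```

Side force of -3.6 N in x says the ball lies to -x, so I shift that way.

```bash
python3 -m pendant '[[1,0.002,0.001,0,0],[1,0,0,0,0],[1,0,0,0,0]]';python3 -m pendant '[[1,0,0,0.001,0],[1,0,0,0.001,0],[1,0,0,0,0],[1,0,0,0,0]]'
```

```text
clock: 15.95
ee_pos: [0.5733, 0.1505, 0.0651]
orientation: [-0.106, 0.994, -0.0, 0.0]
force: [-0.6, 0.1, -6.2]
width: 0.0572
gripper_force: 66.1
clock: 16.28
ee_pos: [0.5729, 0.1507, 0.063]
orientation: [-0.106, 0.994, -0.0, 0.0]
force: [0.3, -0.1, -5.8]
width: 0.0576
gripper_force: 66.1
```

```bash
python3 -m pendant '[[1,0,0,0.001,0],[1,0,0,0.001,0],[1,0,0,0,0],[1,0,0,0,0]]';python3 -m pendant '[[1,0,0,0.001,0],[1,0,0,0.001,0],[1,0,0,0,0],[1,0,0,0,0]]'
```

```text
clock: 16.62
ee_pos: [0.5727, 0.1508, 0.061]
orientation: [-0.106, 0.994, -0.0, -0.0]
force: [-0.6, 0.4, -6.2]
width: 0.0575
gripper_force: 66.1
clock: 16.95
ee_pos: [0.5726, 0.1508, 0.059]
orientation: [-0.106, 0.994, 0.0, -0.0]
force: [-1.0, -0.8, -7.0]
width: 0.0573
gripper_force: 66.1
```

```bash
python3 -m pendant '[[1,0,0,0.001,0],[1,0,0,0.001,0],[1,0,0,0,0],[1,0,0,0,0]]';python3 -m pendant '[[1,0,0,0.001,0],[1,0,0,0.001,0],[1,0,0,0,0],[1,0,0,0,0]]'
```

```text
clock: 17.28
ee_pos: [0.5725, 0.1508, 0.057]
orientation: [-0.106, 0.994, 0.0, -0.0]
force: [-0.3, 0.1, -7.0]
width: 0.0574
gripper_force: 66.1
clock: 17.62
ee_pos: [0.5726, 0.1508, 0.055]
orientation: [-0.106, 0.994, 0.0, -0.0]
force: [-1.4, 1.6, -7.2]
width: 0.0571
gripper_force: 66.2
```

```bash
python3 -m pendant '[[1,0,0,0.001,0],[1,0,0,0.001,0],[1,0,0,0,0],[1,0,0,0,0]]';python3 -m pendant '[[1,0,0,0.001,0],[1,0,0,0.001,0],[1,0,0,0,0],[1,0,0,0,0]]'
```

```text
clock: 17.95
ee_pos: [0.5727, 0.1509, 0.0531]
orientation: [-0.106, 0.994, 0.0, -0.0]
force: [-2.3, 0.3, -5.6]
width: 0.0575
gripper_force: 66.3
clock: 18.28
ee_pos: [0.5728, 0.151, 0.0513]
orientation: [-0.106, 0.994, 0.0, 0.0]
force: [-3.0, 0.5, -0.8]
width: 0.0574
gripper_force: 66.6
```

```bash
python3 -m pendant '[[1,0.001,0,0.0005,0],[1,0,0,0.0005,0],[1,0,0,0,0],[1,0,0,0,0]]';python3 -m pendant '[[1,0,0,0.001,0],[1,0,0,0.0005,0],[1,0,0,0,0],[1,0,0,0,0]]';python3 -c "
from rig import manip;o=manip.get_obs();print(o['force'],o['wrist_torque'])"
```

```text
clock: 18.62
ee_pos: [0.5727, 0.151, 0.0506]
orientation: [-0.106, 0.994, 0.0, 0.001]
force: [-1.6, 1.3, -1.3]
width: 0.0573
gripper_force: 66.8
clock: 18.95
ee_pos: [0.5726, 0.1508, 0.0487]
orientation: [-0.106, 0.994, 0.0, 0.001]
force: [1.6, 2.4, -2.1]
width: 0.0576
gripper_force: 66.5
[ 1.61540121  2.41490356 -2.10269348] [ 0.51048478 -0.42019609  0.01938142]
```

```bash
python3 -m pendant '[[1,0,0,0.001,0],[1,0,0,0.001,0],[1,0,0,0,0],[1,0,0,0,0]]';python3 -m pendant '[[1,0,0,0.001,0],[1,0,0,0.001,0],[1,0,0,0,0],[1,0,0,0,0]]';python3 -m pendant '[[1,0,0,0.001,0],[1,0,0,0.001,0],[1,0,0,0,0],[1,0,0,0,0]]'
```

```text
clock: 19.28
ee_pos: [0.5724, 0.1506, 0.0463]
orientation: [-0.106, 0.994, 0.0, 0.001]
force: [5.0, 2.8, -7.1]
width: 0.0573
gripper_force: 66.2
clock: 19.62
ee_pos: [0.5721, 0.1503, 0.0444]
orientation: [-0.106, 0.994, -0.0, 0.0]
force: [5.6, 2.1, -8.1]
width: 0.0577
gripper_force: 66.1
clock: 19.95
ee_pos: [0.5718, 0.1502, 0.0423]
orientation: [-0.106, 0.994, -0.0, -0.0]
force: [4.2, 1.4, -7.0]
width: 0.0573
gripper_force: 66.1
```

The keeper has let go. I'll relieve the side force and go on to the stop.

```bash
python3 -m pendant '[[1,-0.001,0.0005,0.001,0],[1,0,0,0.001,0],[1,0,0,0,0],[1,0,0,0,0]]';python3 -m pendant '[[1,0,0,0.001,0],[1,0,0,0.001,0],[1,0,0,0,0],[1,0,0,0,0]]'
```

```text
clock: 20.28
ee_pos: [0.5714, 0.1507, 0.0398]
orientation: [-0.106, 0.994, -0.0, -0.001]
force: [2.0, -0.5, -9.8]
width: 0.0574
gripper_force: 65.9
clock: 20.62
ee_pos: [0.5717, 0.1511, 0.0385]
orientation: [-0.106, 0.994, -0.0, -0.001]
force: [-0.4, -0.6, -5.1]
width: 0.0574
gripper_force: 66.2
```

```bash
python3 -m pendant '[[1,0,0,0.001,0],[1,0,0,0.001,0],[1,0,0,0,0],[1,0,0,0,0]]';python3 -c "
from rig import manip;o=manip.get_obs();print(o['force'],o['wrist_torque'])"
```

```text
clock: 20.95
ee_pos: [0.5721, 0.1512, 0.038]
orientation: [-0.106, 0.994, -0.0, -0.001]
force: [-5.1, -1.8, 7.4]
width: 0.0571
gripper_force: 67.7
[-5.07627982 -1.76109522  7.44262761] [-0.34852531  1.25225225  0.00332152]
```

Hard stop: about 14 N, with the head about 76 mm up. I'll relax, release and rise.

```bash
python3 -m pendant '[[1,0,0,-0.002,0],[1,0,0,0,0],[1,0,0,0,0]]' 20; python3 -m pendant '[[0.3,0,0,0,0],[0,0,0,0,0],[-0.3,0,0,0,0],[-0.6,0,0,0,0],[-1,0,0,0,0]]';python3 -m pendant '[[-1,0,0,0,0],[-1,0,0,0,0],[-1,0,0,0,0]]'; python3 -m pendant '[[-1,0,0,-0.01,0],[-1,0,0,-0.02,0],[-1,0,0,-0.03,0],[-1,0,0,-0.04,0],[-1,0,0,-0.04,0]]'
```

```text
clock: 21.2
ee_pos: [0.5726, 0.1514, 0.0387]
orientation: [-0.106, 0.994, 0.0, -0.0]
force: [-3.3, -0.4, -1.6]
width: 0.0572
gripper_force: 66.4
clock: 21.62
ee_pos: [0.574, 0.1517, 0.0393]
orientation: [-0.106, 0.994, 0.0, 0.001]
force: [0.8, 1.1, -0.1]
width: 0.0786
gripper_force: 0.0
clock: 21.87
ee_pos: [0.5733, 0.1514, 0.0391]
orientation: [-0.106, 0.994, 0.0, 0.001]
force: [-0.1, -0.5, -0.8]
width: 0.0853
gripper_force: 0.0
clock: 22.28
ee_pos: [0.5718, 0.1511, 0.1802]
orientation: [-0.106, 0.994, -0.0, -0.001]
force: [0.7, 0.1, -0.6]
width: 0.0853
gripper_force: 0.0
```

Released. Now I shut the gripper, move back over the lever pad and measure the lever.

```bash
python3 -m pendant '[[1,0,0,0,0],[1,0.02,0,0,0],[1,0.03,0,0,0],[1,0.03,0,0,0],[1,0.009,0,0,0]]';python3 -m pendant '[[1,0,0,0,0],[1,0,0,0,0],[1,0,0,0,0],[1,0,0,0,0],[1,0,0,0,0]]'
python3 - <<'E'
from h import *
t=camera("top");s=camera("scene")
i=crop(t,195,170,70,90,5.6,0);j=crop(s,210,150,70,90,5.6,0)
cv2.imwrite("pics/t8.png",np.hstack([i,j]))
E
```

```text
clock: 22.7
ee_pos: [0.4816, 0.1315, 0.1788]
orientation: [-0.107, 0.994, -0.0, -0.001]
force: [-0.8, -0.1, -0.3]
width: 0.0257
gripper_force: 0.0
clock: 23.12
ee_pos: [0.4867, 0.1327, 0.1787]
orientation: [-0.106, 0.994, 0.0, 0.0]
force: [0.4, -0.2, 0.1]
width: -0.0003
gripper_force: 0.0
```

View pics/t8.png

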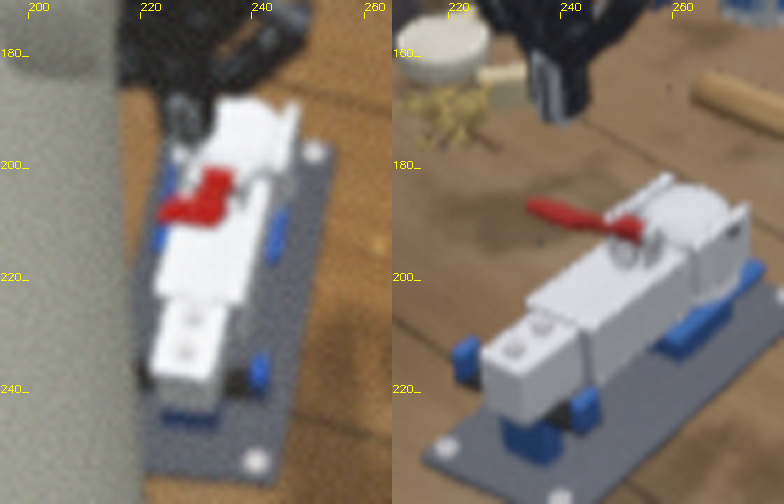

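The coupler sits on the stand with its tail between the prongs, at top (229,240), and its lever up, with the pad at about top (229.5,208) and scene (238,188). The shut fingertips are at about top (228,195) and scene (240,172).

Run:
```python
from h import *
t=camera("top");s=camera("scene");r=lambda a:np.round(a,4).tolist()
T=lambda x,y:(195+x/5.6,170+y/5.6); S=lambda x,y:(210+(x-392)/5.6,150+y/5.6)
for n,a,b in(("tip",(186,142),(562,122)),("padEndL",(160,212),(528,205)),("padmid",(192,211),(558,213)),("tailL",(155,368),(482,353)),("tailR",(213,376),(525,385)),("dome",(253,135),(685,213)),("cheekR",(292,107),(748,207))):
    x,e=tri(t,T(*a),s,S(*b));print(n,r(x),[v.tolist() for v in e])
p=manip.get_obs()["ee_pos"];print(p)
S0=np.array([.5735,.1512,0]);a=np.radians(12.2);d=np.array([np.cos(a),np.sin(a),0])
for b,z in((.0895,.142),(.105,.108)):
    q=S0-b*d+[0,0,z];print(r(q),proj(t,q).round(1),proj(s,q).round(1))
for dz in(.0,.01,.02,.03):print(dz,proj(t,p+[0,0,dz]).round(1),proj(s,p+[0,0,dz]).round(1))
```

```text
tip [0.488, 0.1342, 0.1931] [[0.3, -0.6], [-0.5, 0.4]]
padEndL [0.4741, 0.1476, 0.1463] [[-0.1, 0.1], [0.1, -0.1]]
padmid [0.4813, 0.1337, 0.1443] [[-0.0, 0.0], [0.0, -0.0]]
tailL [0.4268, 0.1365, 0.0839] [[0.2, -0.4], [-0.3, 0.3]]
tailR [0.4337, 0.1098, 0.0761] [[-0.1, 0.2], [0.2, -0.2]]
dome [0.5667, 0.1375, 0.1001] [[-0.1, 0.1], [0.1, -0.1]]
cheekR [0.6008, 0.1281, 0.0898] [[0.3, -0.5], [-0.4, 0.4]]
[0.48592432 0.1325531  0.17845865]
[0.486, 0.1323, 0.142] [230.4 207. ] [241.3 188.2]
[0.4709, 0.129, 0.108] [230.5 218.7] [238.9 200.8]
0.0 [229.2 198.9] [240.1 177.2]
0.01 [228.9 196.6] [239.8 174.2]
0.02 [228.6 194.3] [239.5 171.1]
0.03 [228.3 191.9] [239.2 167.9]
```

```bash
python3 -m pendant '[[1,0.002,0,0.02,0],[1,0.001,0,0.02,0],[1,0,0,0.008,0],[1,0,0,0,0]]';python3 -m pendant '[[1,0.001,0,0.003,0],[1,0.001,0,0.003,0],[1,0.001,0,0.003,0],[1,0,0,0,0]]';python3 -m pendant '[[1,0.001,0,0.003,0],[1,0.001,0,0.003,0],[1,0.001,0,0.003,0],[1,0,0,0,0]]'
```

```text
clock: 23.65
ee_pos: [0.4813, 0.1314, 0.129]
orientation: [-0.106, 0.994, -0.0, -0.002]
force: [-0.7, 0.3, 0.1]
width: -0.0001
gripper_force: 0.0
clock: 23.98
ee_pos: [0.4808, 0.1315, 0.1225]
orientation: [-0.106, 0.994, 0.0, 0.001]
force: [0.0, -0.4, 1.9]
width: 0.0001
gripper_force: 0.9
clock: 24.32
ee_pos: [0.4772, 0.1309, 0.1132]
orientation: [-0.106, 0.994, 0.0, 0.0]
force: [-1.8, 0.3, 2.4]
width: 0.0002
gripper_force: 1.1
```

```bash
python3 -m pendant '[[1,0.001,0,0.003,0],[1,0.001,0,0.003,0],[1,0.001,0,0.003,0],[1,0,0,0,0]]';python3 -m pendant '[[1,0.001,0,0.003,0],[1,0.001,0,0.003,0],[1,0.001,0,0.002,0],[1,0,0,0,0]]';python3 -m pendant '[[1,0,0,0.002,0],[1,0,0,0.002,0],[1,0,0,0,0]]'
```

```text
clock: 24.65
ee_pos: [0.474, 0.1301, 0.1039]
orientation: [-0.106, 0.994, 0.0, 0.0]
force: [-1.7, 0.3, 1.4]
width: 0.0001
gripper_force: 0.9
clock: 24.98
ee_pos: [0.472, 0.1297, 0.096]
orientation: [-0.106, 0.994, 0.0, 0.001]
force: [2.2, 1.9, 1.6]
width: 0.0002
gripper_force: 1.0
clock: 25.23
ee_pos: [0.4713, 0.1296, 0.0916]
orientation: [-0.106, 0.994, 0.0, 0.0]
force: [-0.6, 1.1, 2.8]
width: -0.0002
gripper_force: 1.3
```

```bash
python3 -m pendant '[[1,0,0,0.001,0],[1,0,0,0.001,0],[1,0,0,0,0],[1,0,0,0,0]]';python3 -m pendant '[[1,0,0,0.001,0],[1,0,0,0.001,0],[1,0,0,0,0],[1,0,0,0,0]]'
```

```text
clock: 25.57
ee_pos: [0.4712, 0.1295, 0.0904]
orientation: [-0.106, 0.994, 0.0, 0.0]
force: [-2.4, 0.5, 11.1]
width: 0.0001
gripper_force: 5.2
clock: 25.9
ee_pos: [0.4712, 0.1296, 0.0898]
orientation: [-0.106, 0.994, -0.0, 0.0]
force: [-6.6, -0.6, 26.0]
width: -0.0002
gripper_force: 13.0
```

The lever is on its stop, as predicted for closed. I'll back off and rise clear.

```bash
python3 -m pendant '[[1,0,0,-0.005,0],[1,0,0,-0.015,0],[1,0,0,-0.03,0],[1,0,0,-0.04,0],[1,0,0,-0.04,0]]';python3 -m pendant '[[1,0,0,-0.03,0],[1,0,0,0,0],[1,0,0,0,0],[1,0,0,0,0]]'
python3 - <<'E'
from h import *
t=camera("top");s=camera("scene")
a=np.radians(12.2);S0=np.array([.5735,.1512,.046]);ex=np.array([np.cos(a),np.sin(a),0]);ey=np.array([-ex[1],ex[0],0]);ez=np.array([0,0,1.])
for n,c,(x0,y0,w,h) in(("top",t,(215,190,50,60)),("scene",s,(225,175,50,50))):
    m=cv2.inRange(cv2.cvtColor(c["img"],cv2.COLOR_RGB2HSV),(0,140,60),(8,255,255))+cv2.inRange(cv2.cvtColor(c["img"],cv2.COLOR_RGB2HSV),(172,140,60),(180,255,255))
    m=m[y0:y0+h,x0:x0+w];v,u=np.where(m);print(n,len(u),"red x",u.min()+x0,u.max()+x0,"y",v.min()+y0,v.max()+y0)
    for q in(0,.3,.6):
        th=.6-q;L=[]
        for rr in(.048,.078):
            for yy in(-.016,.016): L.append(proj(c,S0-.042*ex+.054*ez+rr*(-np.cos(th)*ex+np.sin(th)*ez)+.008*(np.sin(th)*ex+np.cos(th)*ez)+yy*ey))
        L=np.array(L);print("  expect",q,L.min(0).round(1),L.max(0).round(1))
print(manip.get_obs()["ee_pos"],manip.get_obs()["force"])
E
```

```text
clock: 26.32
ee_pos: [0.4691, 0.1283, 0.2175]
orientation: [-0.106, 0.994, -0.001, -0.002]
force: [2.2, 0.3, -0.4]
width: -0.0002
gripper_force: 0.0
clock: 26.65
ee_pos: [0.47, 0.1286, 0.2465]
orientation: [-0.106, 0.994, -0.0, -0.001]
force: [0.1, -0.3, -1.0]
width: -0.0001
gripper_force: 0.0
top 127 red x 224 235 y 201 222
  expect 0 [223.7 204.8] [237.1 209.2]
  expect 0.3 [223.6 209.7] [236.9 217.1]
  expect 0.6 [223.9 214. ] [237.  223.6]
scene 116 red x 232 253 y 189 203
  expect 0 [233.8 186.1] [248.8 190.2]
  expect 0.3 [231.7 191.7] [247.3 197.7]
  expect 0.6 [231.1 196.4] [246.7 205.3]
[0.46957681 0.1286297  0.24565997] [-0.29890277 -0.77312825  0.62380491]
```

```bash
python3 -c "
from rig import job;print(job.job_done())"
```

```text
the job is handed in; nothing more can be done
None
```

I seated the coupler on the large blue stand's ball with its tail in the fork, pressed the latch lever to its stop, left the robot clear and handed the job in at about 27 s; no verdict was returned. The first grasp pinched the dome and had to be redone, setting it back down pressed about 33 N on the bench, the last press on the lever reached 26 N (over your 20 N guide, under the 40 N limit), and lever closure was checked only by the stop and a red-mask measurement.

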